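Seat two port discs in a gearbox cover

ROBOT

A 7-joint arm with a two-finger parallel gripper is mounted at the origin on the work surface. World frame = base frame: x ahead of the robot, y to its left, z up, the work surface at z = 0. Lengths are in m, angles in rad, forces in N, time in s.
With the tool pointing down it reaches from about 0.4 to 0.85 m from the base axis. Payload 4.5 kg.
Tool frame: the origin (TCP) lies at the very end of the fingers, on their centre line; the grasp point (between the pads) lies 19 mm behind it; z points along the fingers, y is the line along which they close (so a half turn about z gives the same grasp; the last joint's range is limited). The gripper opens to 88 mm and grips with 3 to 60 N. Pads are 18 mm wide; open, the fingers measure 123 mm over their backs; the gripper's body (75 mm by 187 mm) begins 45 mm behind the grasp point.
Start: joints at [-1.301, 0.689, -0.195, 1.565, 0.157, 0.902, -0.215], TCP at [0.146, 0.608, 0.239] pointing down, gripper open.
Joint ranges: [-3.01, 3.01], [-0.46, 2.08], [-1.47, 1.51], [0.13, 2.56], [-1, 4.14], [0.04, 2.09], [-2.66, 2.66]. Speed limits (rad/s): [2.57, 2.57, 3.14, 3.14, 3.14, 3.14, 3.14].

INTERFACE

Orientations are given as a unit quaternion [x, y, z, w].
In Python, from plant import r, eyes, nets gives the robot as it stands.
- The arm moves only by the shell command python3 -m pendant 'ROWS' [FORCE]. ROWS is JSON, a list of rows, each an object of numbers: "claw": the opening, from 0 (shut) to 1 (fully open); "dx", "dy", "dz": the shift along the world's x, y, z in mm; "twist": the turn about the world's z in rad. In form: [{"claw": .., "dx": .., "dy": .., "dz": .., "twist": ..}, ...]. A call has 1 to 8 rows; each row is the pose to reach, as a shift and turn from the pose commanded when the call began; what a row does not reach only later rows make up. A row lasts 1/10 s, in which the tool goes at most 50 mm and 8.59 degrees, less where a joint would pass 70% of its speed; a pose out of reach is approached as far as the arm can. A call with a gripper value outside its range is refused whole. The fingers move at their own pace and stop on an object; FORCE is the grip in N (left out, the last holds). Time passes only in rows, so rows that repeat a pose let the fingers close. It gives the time, the measured TCP pose, the force, the opening and the grip force at its end, in the units of the state.
- r.get_state(): the state, without advancing time (a new reading comes with each control period).
- eyes.snapshot(name): name is "scene" or "top" or "wrist"; returns (picture, depth): 480x640x3 uint8, blue, green, red; 480x640 float32, m along the optical axis (not along the pixel's ray), 0 where there is no reading.
- eyes.camera_info(name): a dict with "K" (3x3 intrinsics, pixels), "world_to_cam" (4x4, takes a point from world to camera coordinates); the wrist camera has in their place "T_tool_cam" (4x4, takes a point from camera to tool coordinates, whose origin is the TCP and whose axes are the flange's). Camera axes: x right, y down, z forward; pixel columns grow to the right and rows downward; lengths in m; the calibration is good to about 2 mm. A picture is of the moment at which its call begins: read the wrist's pose just before it. camera_info takes no time and is no camera call.
- r.finish_job(): hands the job in; it is judged then, once.
Trained networks look in the newest picture that a camera, given by its name, has taken for a name from the list of things; names that differ only in an ending like _2 or _b are one class to them, and where a whole thing is asked for, a point or a joint stands for the part that bears it (a point fixed in the world has none). Each returns a list of dicts, best first, with "confidence" (0 to 1); they miss things now and then, are a little off and sometimes report something else, mostly with a low value. They report only what shows in the picture. A call takes as long as a camera call. They do not tell look-alikes from the thing itself.
- nets.spot_in(camera, query): "box" ([left, top, width, height] as shares, 0 to 1, of the picture: columns of its width, rows of its height, round what is visible of it).
- nets.place_of(camera, query): "position" ([column, row] as shares, 0 to 1, of the picture: columns of its width, rows of its height: a listed point, or the origin of a listed thing).
The state is a dict: "clock": time; "q": joint angles; "qd": joint speeds; "joint_torque": joint torques, N m; "tool_pos": TCP position; "eef_rot": TCP orientation; "contact_force": force on the tool from outside, world axes, zero at the start; "moment": the same for the moment, N m; "opening": opening from 0.0 (shut) to 1.0 (fully open); "finger_force": force on a finger pad.
Only numpy, scipy, OpenCV 4.12 (cv2) and the standard library are available. Lean on these libraries where they do the work, as an engineer would, in place of code of your own. Each camera call takes 0.05 s, during which the arm holds its last target. There are 200 camera calls.

TASK

Two loose steel discs, one wide and one narrow, lie on top of the green cover that is bolted to the bench. With the fingertips, push each disc across the cover until it drops flat into the round recess of its own size, the wide disc in the wide recess and the narrow disc in the narrow one, in either order. Only push them, never pick them up, leave the bolt and the other things where they stand, and finish clear of everything.

Things in the scene. Friction and masses are not known exactly. Their poses are not given: they have to be found in the camera images.
- cover: flat green cast cover, 240 (its x) x 170 (its y) x 25 high, fixed to the bench; origin at the centre of its underside, so its flat top is 25 above the origin; z up. It may be turned to any yaw. Two round flat-bottomed recesses, each 10 deep, are sunk in its top. A low ear with a bolt head (top 30 above the bench) stands out 31 from each short side, at x -136, y -50 and at x 136, y 50 (its own frame)
- wide_recess (a point): centre of the floor of the wide recess: 65 across, 10 deep; the point is 10 below the cover's top; at x -60, y -30 in the cover's frame
- narrow_recess (a point): centre of the floor of the narrow recess: 49 across, 10 deep; the point is 10 below the cover's top; at x 65, y 30 in the cover's frame
- wide_disc: plain solid steel disc, 60 across, 10 thick, about 0.2 kg, lying loose and flat on the cover's top 70 to 86 from its recess (centre to centre); origin at the centre of its underside, z up. In its recess it lies flush with the cover's top, with 2.5 of play all round. It slides freely and drops in only when nearly centred over the recess
- narrow_disc: plain solid steel disc, 44 across, 10 thick, about 0.1 kg, lying loose and flat on the cover's top 50 to 95 from its recess (centre to centre); origin at the centre of its underside, z up. In its recess it lies flush with the cover's top, with 2.5 of play all round. No other thing stands on the straight way from either disc to its own recess
- bolt: a short thick hex bolt, 40 high and 21 across the head, standing on its head on the cover; origin at the centre of its underside; to be left alone
- bottle: clear bottle, 200 high, 66 across, on the bench; origin under its centre; to be left alone
- tub: small white tub with red lid, 75 high, 84 across; origin under its centre; to be left alone
- screwdriver: screwdriver lying flat on the bench, clear of the cover; to be left alone
- wrench: wrench lying flat on the bench, clear of the cover; to be left alone
- carton: cardboard carton 80 x 170 x 60 high; origin under its centre; to be left alone
Things that resemble listed ones, but are neither listed nor needed, are in the scene too. Leave any blue or yellow look-alike of the wide_disc alone. Leave any blue or turquoise look-alike of the narrow_disc alone.

How it is judged:
At the end, for the whole second after the job is handed in: Each disc lies flat and at rest on the floor of the recess of its own size: centre within 4 mm of the recess's centre, underside within 2.5 mm below and 1.5 mm above the recess floor, tilted less than 0.06 rad (horizontal distance between wide_disc and wide_recess below 0.004 m and z of wide_disc in the frame of cover between 0.0125 and 0.0165 m and angle between each of wide_disc, narrow_disc's own z axis and vertical below 0.06 rad and linear speed of each of wide_disc, narrow_disc below 0.01 m/s and horizontal distance between narrow_disc and narrow_recess below 0.004 m and z of narrow_disc in the frame of cover between 0.0125 and 0.0165 m); the robot touches nothing.
It fails at once if a disc is lifted more than 8 mm off the cover's top (z of any of wide_disc, narrow_disc in the frame of cover above 0.033 m).
It fails at once if the bolt or another bystander is moved more than 20 mm (distance of any of bolt, bottle, tub, screwdriver, wrench, carton from where it was at the start of the episode above 0.02 m).
It fails at once if the standing bolt is knocked over (angle between bolt's own z axis and vertical above 0.5 rad).
It also fails if it takes over 51 s, if anything falls off the work surface, if the arm or the gripper's body presses on something with over 40 N, if the wrist force passes 120 N, or if a joint passes its speed limit or range.

## Working session

There is one attempt and no reset: what is moved stays moved. The work goes in short steps, Python scripts to look and compute and a shell command to move; the robot and the scene stay as the last step left them, time stands still between calls to the robot, and variables do not carry over. Pictures are saved under pics/ and viewed, at most 10 in all, crops included, and the job is handed in when it is done.

```bash
mkdir -p pics; ls
cat > h.py <<'E'
import numpy as np, cv2
from plant import r, eyes, nets
def snap(n,f=None):
    s=r.get_state(); im,d=eyes.snapshot(n)
    if f: cv2.imwrite('pics/'+f,im)
    return s,im,d
def ray(cam,uv,z):
    """pixel (col,row) to world point on height z (fixed cameras)"""
    i=eyes.camera_info(cam); K=np.array(i['K']); T=np.linalg.inv(np.array(i['world_to_cam']))
    d=T[:3,:3]@np.linalg.solve(K,[uv[0],uv[1],1]); o=T[:3,3]
    return o+d*(z-o[2])/d[2]
E
python3 - <<'E'
from h import *
s,im,d=snap('top','top0.png'); print(s)
for q in ['cover','wide_recess','narrow_recess','wide_disc','narrow_disc','bolt']:
    for p in nets.place_of('top',q): print(q,np.multiply(p['position'],[640,480]).round(1),round(p['confidence'],2),ray('top',np.multiply(p['position'],[640,480]),.025).round(4))
E
```

```text
pics
{'clock': 0.0, 'q': array([-1.30118421,  0.689955  , -0.19452788,  1.56632468,  0.15729242,
        0.90248666, -0.21507031]), 'qd': array([-0.00142992, -0.00028341, -0.0002961 ,  0.00012195,  0.00016209,
        0.00058518, -0.00014864]), 'joint_torque': array([ 9.69503089e-04, -5.27556574e+01, -1.26635056e+00, -1.53434139e+01,
       -5.26077719e-02,  6.32862153e-03,  1.61068037e-04]), 'tool_pos': array([0.14591415, 0.60709322, 0.23793362]), 'eef_rot': array([ 1.17574556e-01,  9.93063658e-01, -8.89919279e-04, -4.72903166e-05]), 'contact_force': array([-0.72774671,  0.78802812,  0.6469434 ]), 'moment': array([ 0.00301579, -0.03876371,  0.01008946]), 'finger_force': 0.0, 'opening': 1.0034573461934377}
cover [337.6 274.1] 0.82 [ 0.5224 -0.0285  0.025 ]
wide_recess [354.4 245.2] 0.81 [ 0.5855 -0.0651  0.025 ]
wide_recess [291.5 148.8] 0.61 [0.8037 0.073  0.025 ]
narrow_recess [316.6 293.9] 0.7 [0.4797 0.0165 0.025 ]
wide_disc [373.8 362.9] 0.85 [ 0.3348 -0.1037  0.025 ]
wide_disc [367.1 281.3] 0.77 [ 0.5068 -0.0917  0.025 ]
wide_disc [432.8 264.4] 0.74 [ 0.5434 -0.2334  0.025 ]
narrow_disc [230.6 302.2] 0.72 [0.4619 0.2001 0.025 ]
narrow_disc [288.5 270.9] 0.63 [0.5293 0.0771 0.025 ]
narrow_disc [240.8 266. ] 0.63 [0.5399 0.18   0.025 ]
bolt [341.3 303.3] 0.5 [ 0.4596 -0.0362  0.025 ]
```

View pics/top0.png

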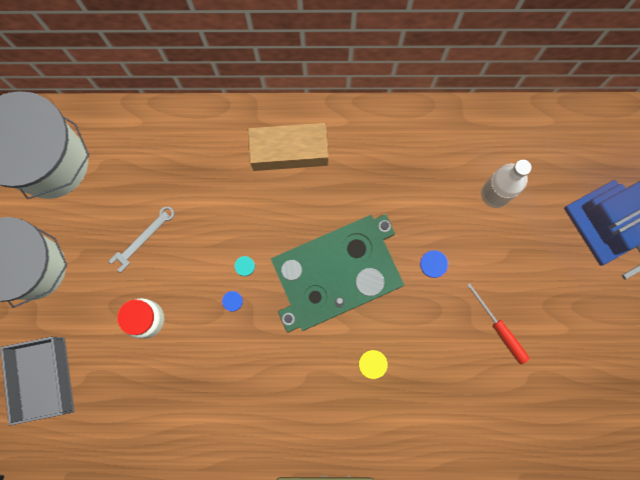

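The steel discs on the cover are at about (370,282) wide and (291,269) narrow. The look-alikes lie on the bench: blue (434,264) and yellow (373,364) for the wide disc, turquoise (245,266) and blue (232,301) for the narrow one. The two on the cover fit the description because they are plain steel and lie on the green top. I'll confirm this with an enlarged crop.

```bash
python3 - <<'E'
from h import *
im=cv2.imread('pics/top0.png'); c=im[205:340,260:415]
cv2.imwrite('pics/crop0.png',cv2.resize(c,None,fx=5,fy=4.4*5/4.4*0.88,interpolation=cv2.INTER_CUBIC) if 0 else cv2.resize(c,None,fx=4.4,fy=4.4,interpolation=cv2.INTER_CUBIC))
i=eyes.camera_info('wrist'); print(np.array(i['T_tool_cam']).round(3),i['K'])
for q in ['bottle','tub']: print(q,[(np.multiply(p['position'],[640,480]).round(),ray('top',np.multiply(p['position'],[640,480]),0).round(3)) for p in nets.place_of('top',q)])
E
python3 -m pendant '[{"dx":25,"dy":-40,"dz":15},{"dx":50,"dy":-80,"dz":30,"twist":0.15},{"dx":75,"dy":-120,"dz":45,"twist":0.3},{"dx":100,"dy":-160,"dz":60,"twist":0.45},{"dx":125,"dy":-200,"dz":60,"twist":0.6},{"dx":150,"dy":-240,"dz":60,"twist":0.75},{"dx":175,"dy":-280,"dz":60,"twist":0.9},{"dx":200,"dy":-320,"dz":60,"twist":1.0}]'
```

```text
[[ 0.    -0.959 -0.283  0.073]
 [ 1.     0.     0.001  0.001]
 [-0.001 -0.283  0.959 -0.146]
 [ 0.     0.     0.     1.   ]] [[407.16222801   0.         321.99831201]
 [  0.         407.16222801 238.64786935]
 [  0.           0.           1.        ]]
bottle [(array([495., 195.]), array([ 0.703, -0.381,  0.   ]))]
tub [(array([141., 320.]), array([0.426, 0.397, 0.   ]))]validation failed for argument at $[0]...
```

View pics/crop0.png

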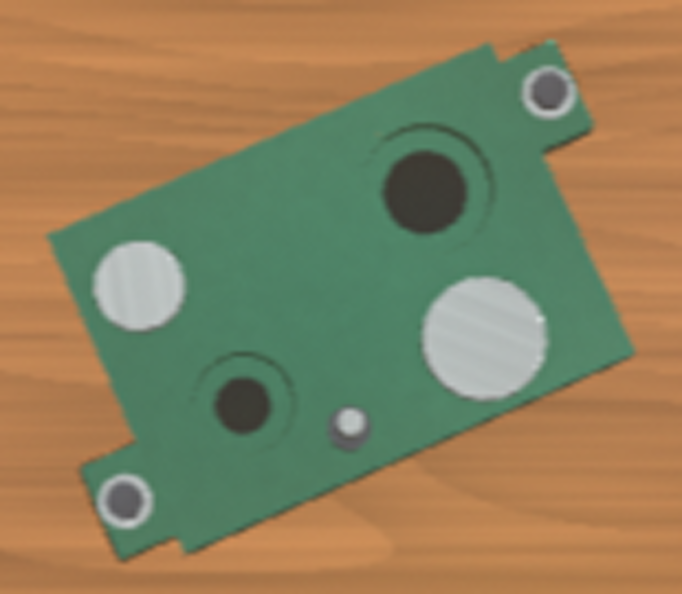

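The crop confirms it. The plain steel wide disc is at crop (485,338) and the narrow one at (139,285). The recesses, with dark centres, are at (430,187) and (243,402), and the bolt stands at (350,430). Every row needs all the fields.

```bash
python3 -m pendant '[{"claw":1,"dx":25,"dy":-40,"dz":15,"twist":0},{"claw":1,"dx":50,"dy":-80,"dz":30,"twist":0.15},{"claw":1,"dx":75,"dy":-120,"dz":45,"twist":0.3},{"claw":1,"dx":100,"dy":-160,"dz":60,"twist":0.45},{"claw":1,"dx":125,"dy":-200,"dz":60,"twist":0.6},{"claw":1,"dx":150,"dy":-240,"dz":60,"twist":0.75},{"claw":1,"dx":175,"dy":-280,"dz":60,"twist":0.9},{"claw":1,"dx":200,"dy":-320,"dz":60,"twist":1.0}]'
python3 -m pendant '[{"claw":0.5,"dx":25,"dy":-35,"dz":0,"twist":0},{"claw":0.4,"dx":50,"dy":-70,"dz":0,"twist":0},{"claw":0.3,"dx":75,"dy":-105,"dz":0,"twist":0},{"claw":0.3,"dx":100,"dy":-140,"dz":0,"twist":0.05},{"claw":0.3,"dx":125,"dy":-175,"dz":0,"twist":0.12},{"claw":0.3,"dx":150,"dy":-190,"dz":0,"twist":0.12},{"claw":0.3,"dx":150,"dy":-190,"dz":0,"twist":0.12},{"claw":0.3,"dx":150,"dy":-190,"dz":0,"twist":0.12}]'
cat >> h.py <<'E'
from scipy.spatial.transform import Rotation as R
def wray(s,uv,z):
    i=eyes.camera_info('wrist'); K=np.array(i['K']); T=np.eye(4)
    T[:3,:3]=R.from_quat(s['eef_rot']).as_matrix(); T[:3,3]=s['tool_pos']; T=T@np.array(i['T_tool_cam'])
    d=T[:3,:3]@np.linalg.solve(K,[uv[0],uv[1],1]); o=T[:3,3]
    return o+d*(z-o[2])/d[2]
E
python3 - <<'E'
from h import *
s,im,d=snap('wrist','w0.png'); print(s['tool_pos'],s['eef_rot'],s['opening'],s['q'])
for q,z in [('wide_recess',.015),('narrow_recess',.015),('wide_disc',.025),('narrow_disc',.025),('bolt',.025),('cover',0)]:
    for p in nets.place_of('wrist',q):
        uv=np.multiply(p['position'],[640,480]); print(q,uv.round(1),round(p['confidence'],2),wray(s,uv,z).round(4))
E
```

```text
clock: 1.25
tool_pos: [0.3469, 0.2861, 0.299]
eef_rot: [-0.375, 0.927, 0.0, 0.0]
contact_force: [1.0, 1.1, 0.2]
opening: 1.0
finger_force: 0.0
clock: 2.05
tool_pos: [0.4959, 0.0976, 0.2986]
eef_rot: [-0.427, 0.904, 0.0, -0.0]
contact_force: [0.3, 0.7, 0.3]
opening: 0.309
finger_force: 0.0
[0.49594815 0.0976438  0.29863255] [-4.27243807e-01  9.04136385e-01  3.46020838e-04 -8.81086761e-05] 0.30930330063388467 [ 0.0631546   0.490826   -0.53775602  1.82898787  0.31078506  0.90643509
  1.8370714 ]
wide_recess [152.9 118.1] 0.67 [ 0.5815 -0.066   0.015 ]
narrow_recess [291.5 122.3] 0.7 [0.4758 0.026  0.015 ]
wide_disc [184.1  41.8] 0.81 [ 0.5059 -0.0929  0.025 ]
narrow_disc [334.9 265.5] 0.88 [0.5368 0.1713 0.025 ]
narrow_disc [279.  195.4] 0.74 [0.533  0.0738 0.025 ]
narrow_disc [399.7 242.9] 0.63 [0.4665 0.1955 0.025 ]
bolt [262.7  70.8] 0.73 [ 0.4657 -0.0271  0.025 ]
cover [223.9 118.8] 0.92 [ 0.5292 -0.0222  0.    ]
```

View pics/w0.png

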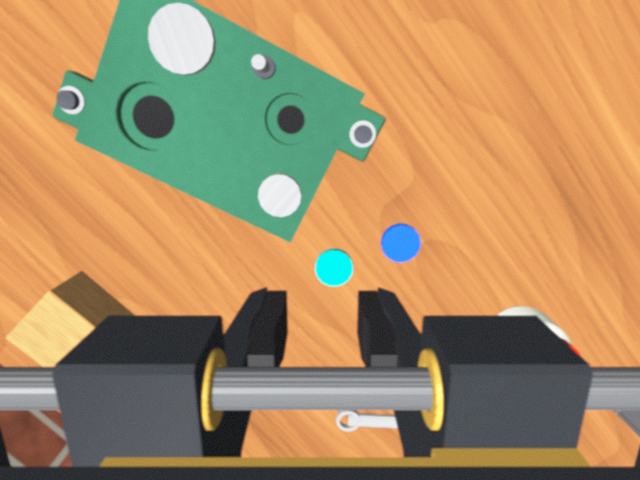

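The wrist picture shows both steel discs, wide (181,38) and narrow (279,195). The dark recess marks are at (153,117) and (291,120), and the bolt is at (263,66). Next I'll refine these by segmentation, unprojecting the contours.

```bash
cat >> h.py <<'E'
def blobs(s,im,cam):
    f=(lambda uv,z:wray(s,uv,z)) if cam=='wrist' else (lambda uv,z:ray(cam,uv,z))
    hsv=cv2.cvtColor(im,cv2.COLOR_BGR2HSV)
    for nm,m,z in [('disc',((hsv[...,1]<40)&(hsv[...,2]>140)),.035),('dark',(im.max(2)<75),.015)]:
        cs,_=cv2.findContours(m.astype(np.uint8),cv2.RETR_EXTERNAL,cv2.CHAIN_APPROX_NONE)
        for c in cs:
            if cv2.contourArea(c)<60: continue
            P=np.array([f(p,z)[:2] for p in c[:,0].astype(float)])
            (cx,cy),w,_=cv2.fitEllipse((P*1e4).astype(np.float32)); 
            if .38<cx/1e4<.7 and -.2<cy/1e4<.2 and max(w)<800: print(cam,nm,c[:,0].mean(0).round(),'xy',round(cx/1e4,4),round(cy/1e4,4),'diam',np.divide(w,1e4).round(4))
E
python3 - <<'E'
from h import *
s=r.get_state(); blobs(s,cv2.imread('pics/w0.png'),'wrist'); blobs(s,cv2.imread('pics/top0.png'),'top')
E
```

```text
wrist disc [279. 195.] xy 0.5306 0.0739 diam [0.0429 0.0436]
wrist disc [362. 134.] xy 0.4279 0.0792 diam [0.0243 0.0253]
wrist disc [72. 99.] xy 0.6242 -0.1217 diam [0.0231 0.0238]
wrist disc [258.  62.] xy 0.4636 -0.0334 diam [0.0126 0.0142]
wrist disc [181.  38.] xy 0.5057 -0.0928 diam [0.0591 0.0593]Traceback (most recent call last):
  File "<stdin>", line 2, in <module>
  File "h.py", line 25, in blobs
    P=np.array([f(p,z)[:2] for p in c[:,0].astype(float)])
                ~^^^^^
  File "h.py", line 19, in <lambda>
    f=(lambda uv,z:wray(s,uv,z)) if cam=='wrist' else (lambda uv,z:ray(cam,uv,z))
                   ~~~~^^^^^^^^
  File "h.py", line 14, in wray
    i=eyes.camera_info('wrist'); K=np.array(i['K']); T=np.eye(4)
ValueError: time passes only in moves, steps and waits
```

```bash
cat > fix.py <<'E'
import functools
t=open('h.py').read().replace("from plant import r, eyes, nets","from plant import r, eyes, nets\nimport functools\ninfo=functools.lru_cache(None)(eyes.camera_info)").replace("i=eyes.camera_info","i=info").replace("(im.max(2)<75)","((im.max(2)<75)&(d>0))" if 0 else "(im.max(2)<75)")
open('h.py','w').write(t)
E
python3 fix.py; rm fix.py
python3 - <<'E'
from h import *
s=r.get_state()
for c,f in [('wrist','w0'),('top','top0')]: blobs(s,cv2.imread(f'pics/{f}.png'),c)
E
```

```text
wrist disc [279. 195.] xy 0.5306 0.0739 diam [0.0429 0.0436]
wrist disc [362. 134.] xy 0.4279 0.0792 diam [0.0243 0.0253]
wrist disc [72. 99.] xy 0.6242 -0.1217 diam [0.0231 0.0238]
wrist disc [258.  62.] xy 0.4636 -0.0334 diam [0.0126 0.0142]
wrist disc [181.  38.] xy 0.5057 -0.0928 diam [0.0591 0.0593]
wrist dark [290. 119.] xy 0.4748 0.0237 diam [0.0241 0.0246]
wrist dark [153. 117.] xy 0.5809 -0.066 diam [0.0382 0.0385]
top disc [288. 318.] xy 0.4268 0.0765 diam [0.0238 0.0256]
top disc [370. 282.] xy 0.5053 -0.0963 diam [0.0576 0.0583]
top disc [291. 269.] xy 0.531 0.0707 diam [0.0414 0.043 ]
top disc [384. 226.] xy 0.6266 -0.1297 diam [0.0242 0.0247]
top dark [315. 297.] xy 0.4748 0.0206 diam [0.0232 0.0243]
top dark [356. 248.] xy 0.5803 -0.0696 diam [0.0372 0.0383]
```

```bash
python3 -m pendant '[{"claw":0.3,"dx":35,"dy":3,"dz":-40,"twist":-0.1},{"claw":0.3,"dx":64,"dy":3,"dz":-80,"twist":-0.15},{"claw":0.3,"dx":64,"dy":3,"dz":-120,"twist":-0.15},{"claw":0.3,"dx":64,"dy":3,"dz":-160,"twist":-0.15},{"claw":0.3,"dx":64,"dy":3,"dz":-190,"twist":-0.15},{"claw":0.3,"dx":64,"dy":3,"dz":-220,"twist":-0.15},{"claw":0.3,"dx":64,"dy":3,"dz":-220,"twist":-0.15},{"claw":0.3,"dx":64,"dy":3,"dz":-220,"twist":-0.15}]'
python3 - <<'E'
from h import *
s,im,d=snap('wrist','w1.png'); print(s['tool_pos'],s['opening'],np.rad2deg(np.arctan2(*R.from_quat(s['eef_rot']).as_matrix()[[1,0],1])))
blobs(s,im,'wrist')
# cover-top height from depth near disc rim
i=info('wrist');K=np.array(i['K'])
for cam in ['top']:
    s2,im2,d2=snap(cam); T=np.linalg.inv(np.array(info(cam)['world_to_cam'])); K=np.array(info(cam)['K'])
    for u,v in [(325,262),(370,282),(291,269)]:
        print(u,v,(T[:3,:3]@(np.linalg.solve(K,[u,v,1])*d2[v,u])+T[:3,3]).round(4))
E
```

```text
clock: 3.2
tool_pos: [0.56, 0.1012, 0.0791]
eef_rot: [-0.359, 0.933, 0.0, -0.0]
contact_force: [-0.5, -0.3, 0.0]
opening: 0.3
finger_force: 0.0
[0.55996098 0.10120316 0.07905953] 0.30006353222038284 132.10409223930347
wrist disc [316. 189.] xy 0.5316 0.0728 diam [0.043  0.0433]
wrist disc [482.  27.] xy 0.4332 0.0781 diam [0.0216 0.0238]
wrist dark [317.  23.] xy 0.4761 0.0235 diam [0.0233 0.0271]
325 262 [ 0.4362 -0.0018  0.7562]
370 282 [ 0.5045 -0.0974  0.0309]
291 269 [0.4287 0.0304 0.7611]
```

View pics/w1.png

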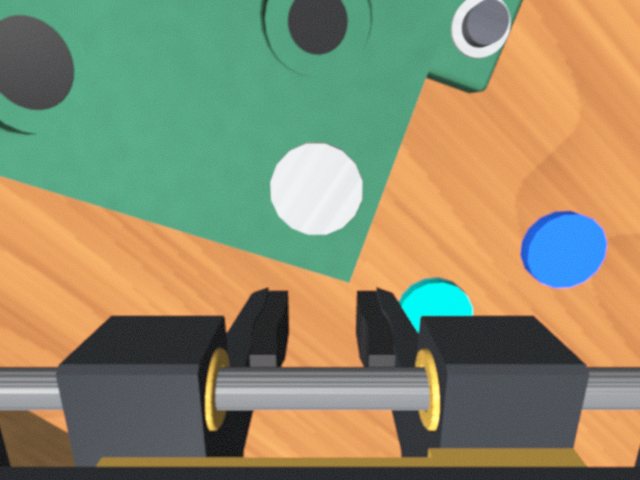

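```bash
python3 -m pendant '[{"claw":0.3,"dx":1.5,"dy":-2,"dz":-25,"twist":0},{"claw":0.3,"dx":1.5,"dy":-2,"dz":-45,"twist":0},{"claw":0.3,"dx":1.5,"dy":-2,"dz":-51,"twist":0},{"claw":0.3,"dx":1.5,"dy":-2,"dz":-51,"twist":0},{"claw":0.3,"dx":-3,"dy":-6,"dz":-51,"twist":0},{"claw":0.3,"dx":-6,"dy":-8.6,"dz":-51,"twist":0},{"claw":0.3,"dx":-8.5,"dy":-10.9,"dz":-51,"twist":0},{"claw":0.3,"dx":-11,"dy":-13.1,"dz":-51,"twist":0}]'
python3 -m pendant '[{"claw":0.3,"dx":-4,"dy":-3.5,"dz":0,"twist":0},{"claw":0.3,"dx":-8,"dy":-7.1,"dz":0,"twist":0},{"claw":0.3,"dx":-12,"dy":-10.7,"dz":0,"twist":0},{"claw":0.3,"dx":-16,"dy":-14.2,"dz":0,"twist":0},{"claw":0.3,"dx":-20,"dy":-17.7,"dz":0,"twist":0},{"claw":0.3,"dx":-24,"dy":-21.3,"dz":0,"twist":0},{"claw":0.3,"dx":-27,"dy":-24,"dz":0,"twist":0},{"claw":0.3,"dx":-30,"dy":-26.6,"dz":0,"twist":0}]'
python3 - <<'E'
from h import *
s,im,d=snap('wrist','w2.png'); print(s['tool_pos'],s['contact_force']);blobs(s,im,'wrist')
E
```

```text
clock: 4.1
tool_pos: [0.5492, 0.0876, 0.0284]
eef_rot: [-0.359, 0.933, 0.0, 0.001]
contact_force: [0.2, 0.1, 0.4]
opening: 0.299
finger_force: 0.4
clock: 4.9
tool_pos: [0.5187, 0.0608, 0.0277]
eef_rot: [-0.359, 0.933, 0.0, -0.0]
contact_force: [0.1, -0.2, 0.2]
opening: 0.303
finger_force: 0.5
[0.51873414 0.06079436 0.02772045] [ 0.13072454 -0.17221473  0.21543337]
wrist disc [ 29. 396.] xy 0.6228 -0.0029 diam [0.0134 0.0304]
wrist disc [613. 390.] xy 0.4654 0.1707 diam [0.0146 0.0279]
wrist disc [ 28. 379.] xy 0.6162 -0.0074 diam [0.0009 0.0548]
wrist disc [322. 251.] xy 0.4991 0.0438 diam [0.0428 0.044 ]
wrist disc [520. 167.] xy 0.4304 0.073 diam [0.0215 0.0229]
wrist disc [212.  39.] xy 0.4696 -0.0282 diam [0.0039 0.0087]
wrist disc [247.  35.] xy 0.4618 -0.0211 diam [0.0028 0.0071]
wrist disc [197.   5.] xy 0.4658 -0.0372 diam [0.0044 0.0141]
wrist disc [25. 32.] xy 0.5071 -0.0722 diam [0.0165 0.0292]
wrist dark [ 10. 208.] xy 0.5738 -0.0552 diam [0.0114 0.0373]
wrist dark [263. 167.] xy 0.4805 0.0193 diam [0.0377 0.0446]
wrist dark [323. 155.] xy 0.4748 0.0223 diam [0.0261 0.0266]
wrist dark [254.  39.] xy 0.4586 -0.0073 diam [0.0236 0.0299]
```

View pics/w2.png

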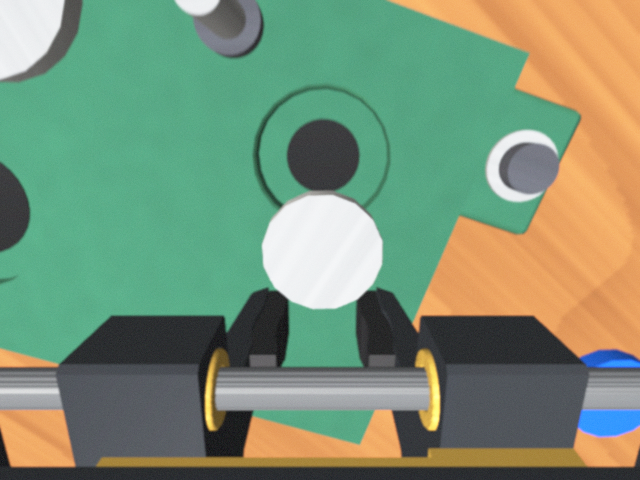

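```bash
python3 -m pendant '[{"claw":0.3,"dx":-4,"dy":-3.5,"dz":0,"twist":0},{"claw":0.3,"dx":-8,"dy":-7.1,"dz":0,"twist":0},{"claw":0.3,"dx":-12,"dy":-10.6,"dz":0,"twist":0},{"claw":0.3,"dx":-15,"dy":-13.3,"dz":0,"twist":0},{"claw":0.3,"dx":-18,"dy":-15.9,"dz":0,"twist":0},{"claw":0.3,"dx":-20,"dy":-17.7,"dz":0,"twist":0},{"claw":0.3,"dx":-22,"dy":-19.5,"dz":0,"twist":0},{"claw":0.3,"dx":-22,"dy":-19.5,"dz":0,"twist":0}]'
python3 -m pendant '[{"claw":0.3,"dx":-1,"dy":-0.9,"dz":0,"twist":0},{"claw":0.3,"dx":-2,"dy":-1.8,"dz":0,"twist":0},{"claw":0.3,"dx":-2.5,"dy":-2.2,"dz":0,"twist":0},{"claw":0.3,"dx":-2.5,"dy":-2.2,"dz":0,"twist":0}]'
python3 - <<'E'
from h import *
s,im,d=snap('wrist','w3.png'); print(s['tool_pos'],s['contact_force']);blobs(s,im,'wrist')
E
```

```text
clock: 5.75
tool_pos: [0.4964, 0.0411, 0.0277]
eef_rot: [-0.359, 0.933, -0.0, -0.001]
contact_force: [0.5, 0.3, 0.6]
opening: 0.296
finger_force: 0.0
clock: 6.15
tool_pos: [0.4944, 0.0392, 0.0277]
eef_rot: [-0.359, 0.933, 0.0, -0.0]
contact_force: [0.6, -0.3, -0.1]
opening: 0.301
finger_force: 0.0
[0.49435799 0.03924054 0.02772584] [ 0.57485417 -0.250754   -0.14879301]
wrist disc [612. 396.] xy 0.4416 0.1496 diam [0.0137 0.0269]
wrist disc [ 29. 396.] xy 0.5984 -0.0242 diam [0.0139 0.03  ]
wrist disc [614. 380.] xy 0.4371 0.1434 diam [0.001 0.029]
wrist disc [ 28. 379.] xy 0.5918 -0.029 diam [0.0009 0.0548]
wrist disc [509. 255.] xy 0.4286 0.0717 diam [0.021  0.0238]
wrist disc [322. 247.] xy 0.4738 0.0215 diam [0.0401 0.0413]
wrist disc [247. 144.] xy 0.4623 -0.0218 diam [0.0033 0.0104]
wrist disc [206. 130.] xy 0.4688 -0.0346 diam [0.0153 0.0153]
wrist disc [30. 94.] xy 0.4989 -0.0811 diam [0.0272 0.0609]
wrist dark [ 16. 283.] xy 0.576 -0.0585 diam [0.0188 0.0424]
```

View pics/w3.png

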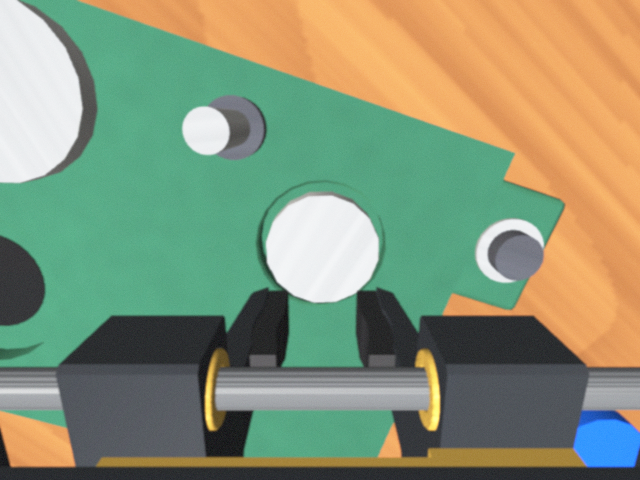

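The narrow disc has dropped: its apparent size shrank and it sits inside the recess rim at (322,247). Next I rise and move behind the wide disc.

```bash
python3 -m pendant '[{"claw":0.3,"dx":0,"dy":0,"dz":40,"twist":0},{"claw":0.35,"dx":0,"dy":0,"dz":80,"twist":0},{"claw":0.4,"dx":-10,"dy":-40,"dz":80,"twist":-0.1},{"claw":0.4,"dx":-20,"dy":-80,"dz":80,"twist":-0.24},{"claw":0.4,"dx":-33,"dy":-115,"dz":80,"twist":-0.39},{"claw":0.4,"dx":-33,"dy":-148,"dz":80,"twist":-0.39},{"claw":0.4,"dx":-33,"dy":-148,"dz":60,"twist":-0.39},{"claw":0.4,"dx":-33,"dy":-148,"dz":60,"twist":-0.39}]'
python3 - <<'E'
from h import *
s,im,d=snap('wrist','w4.png'); print(s['tool_pos'],s['opening'],np.rad2deg(np.arctan2(*R.from_quat(s['eef_rot']).as_matrix()[[1,0],1])));blobs(s,im,'wrist')
E
```

```text
clock: 7.0
tool_pos: [0.4604, -0.1098, 0.0866]
eef_rot: [-0.17, 0.985, 0.0, -0.001]
contact_force: [-1.4, -0.1, 1.6]
opening: 0.403
finger_force: 0.0
[ 0.4604111  -0.10977318  0.08660331] 0.40289549129792135 109.58679570650068
wrist disc [624. 398.] xy 0.4793 0.082 diam [0.0139 0.0201]
wrist disc [635. 313.] xy 0.4302 0.0586 diam [0.0055 0.0228]
wrist disc [319. 337.] xy 0.4994 -0.096 diam [0.046  0.0588]
wrist dark [321. 437.] xy 0.579 -0.0674 diam [0.034  0.0407]
```

View pics/w4.png

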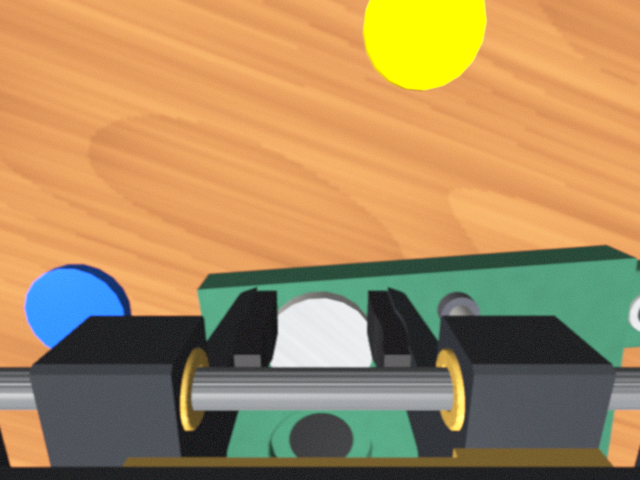

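The camera looks backward here. The wide disc (319,337), the recess mark (321,437) and the finger midline (322) line up. I go down and push along +u.

```bash
python3 -m pendant '[{"claw":0.4,"dx":0,"dy":0,"dz":-30,"twist":0},{"claw":0.4,"dx":0,"dy":0,"dz":-50,"twist":0},{"claw":0.4,"dx":0,"dy":0,"dz":-60,"twist":0},{"claw":0.4,"dx":0,"dy":0,"dz":-60,"twist":0},{"claw":0.4,"dx":4.7,"dy":1.7,"dz":-60,"twist":0},{"claw":0.4,"dx":9.4,"dy":3.4,"dz":-60,"twist":0},{"claw":0.4,"dx":12.2,"dy":4.4,"dz":-60,"twist":0},{"claw":0.4,"dx":15.1,"dy":5.4,"dz":-60,"twist":0}]'
python3 -m pendant '[{"claw":0.4,"dx":4.2,"dy":1.5,"dz":0,"twist":0},{"claw":0.4,"dx":9,"dy":3.2,"dz":0,"twist":0},{"claw":0.4,"dx":13.8,"dy":4.9,"dz":0,"twist":0},{"claw":0.4,"dx":18.6,"dy":6.6,"dz":0,"twist":0},{"claw":0.4,"dx":23.4,"dy":8.3,"dz":0,"twist":0},{"claw":0.4,"dx":28.2,"dy":10.1,"dz":0,"twist":0},{"claw":0.4,"dx":33,"dy":11.8,"dz":0,"twist":0},{"claw":0.4,"dx":37.7,"dy":13.4,"dz":0,"twist":0}]'
python3 -m pendant '[{"claw":0.4,"dx":4.7,"dy":1.7,"dz":0,"twist":0},{"claw":0.4,"dx":9.4,"dy":3.4,"dz":0,"twist":0},{"claw":0.4,"dx":14.1,"dy":5,"dz":0,"twist":0},{"claw":0.4,"dx":18.8,"dy":6.7,"dz":0,"twist":0},{"claw":0.4,"dx":22.6,"dy":8.1,"dz":0,"twist":0},{"claw":0.4,"dx":26.4,"dy":9.4,"dz":0,"twist":0},{"claw":0.4,"dx":28.3,"dy":10.1,"dz":0,"twist":0},{"claw":0.4,"dx":28.3,"dy":10.1,"dz":0,"twist":0}]'
python3 - <<'E'
from h import *
s,im,d=snap('wrist','w5.png'); print(s['tool_pos'],s['contact_force'])
blobs(s,im,'wrist')
E
```

```text
clock: 7.85
tool_pos: [0.4767, -0.1036, 0.0283]
eef_rot: [-0.171, 0.985, -0.0, -0.0]
contact_force: [-1.2, -1.3, 0.5]
opening: 0.397
finger_force: 0.7
clock: 8.65
tool_pos: [0.5147, -0.0897, 0.0277]
eef_rot: [-0.171, 0.985, 0.0, -0.0]
contact_force: [-1.1, -1.2, 1.9]
opening: 0.4
finger_force: 1.0
clock: 9.45
tool_pos: [0.5435, -0.0793, 0.0277]
eef_rot: [-0.171, 0.985, 0.0, 0.001]
contact_force: [0.2, -1.1, 0.1]
opening: 0.398
finger_force: 0.0
[ 0.54354474 -0.07932693  0.02774063] [ 0.22324974 -1.05097342  0.10446363]
wrist disc [625. 399.] xy 0.5356 0.0486 diam [0.0118 0.0141]
wrist disc [ 17. 396.] xy 0.6171 -0.1824 diam [0.0135 0.0161]
wrist disc [320. 349.] xy 0.5558 -0.0763 diam [0.0215 0.0423]
wrist disc [586. 204.] xy 0.4734 -0.004 diam [0.032  0.0668]
wrist disc [527. 139.] xy 0.4578 -0.0366 diam [0.0027 0.0098]
wrist dark [274. 429.] xy 0.6145 -0.0784 diam [0.0055 0.0229]
```

View pics/w5.png

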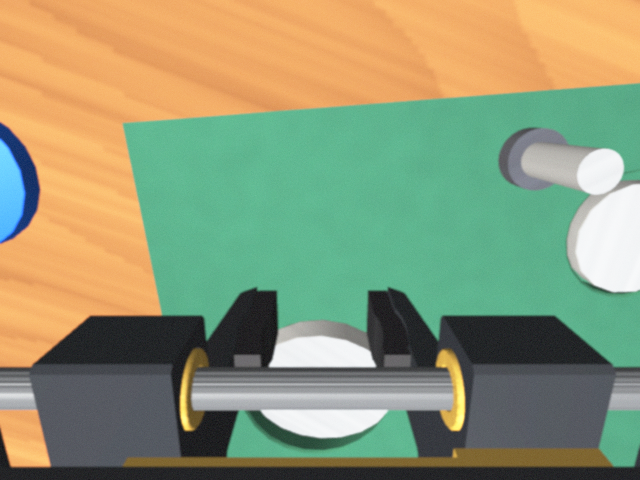

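The wide disc still stands proud: its side wall shows at (320,325) and the recess crescent is left at (320,445). About 6 mm remain.

```bash
python3 -m pendant '[{"claw":0.4,"dx":1.5,"dy":0.5,"dz":0,"twist":0},{"claw":0.4,"dx":3,"dy":1.1,"dz":0,"twist":0},{"claw":0.4,"dx":4,"dy":1.4,"dz":0,"twist":0},{"claw":0.4,"dx":5,"dy":1.8,"dz":0,"twist":0},{"claw":0.4,"dx":6,"dy":2.1,"dz":0,"twist":0},{"claw":0.4,"dx":6.5,"dy":2.3,"dz":0,"twist":0},{"claw":0.4,"dx":6.5,"dy":2.3,"dz":0,"twist":0}]'
python3 - <<'E'
from h import *
s,im,d=snap('wrist'); im5=cv2.imread('pics/w5.png')
cv2.imwrite('pics/w6.png',np.vstack([im5[270:470,150:500],im[270:470,150:500]]))
E
```

```text
clock: 10.2
tool_pos: [0.5494, -0.0773, 0.0278]
eef_rot: [-0.171, 0.985, 0.0, 0.0]
contact_force: [0.7, -0.4, -0.4]
opening: 0.4
finger_force: 0.0
```

View pics/w6.png

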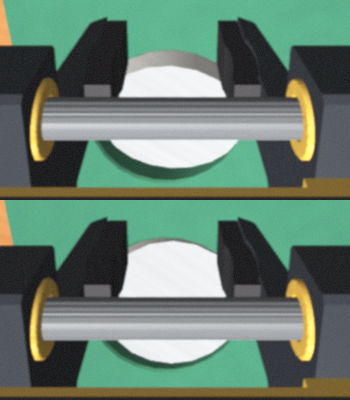

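The lower half is after the push. The side wall has almost vanished, so the disc has probably dropped. I'll back off, rise and check.

```bash
python3 -m pendant '[{"claw":0.4,"dx":-8,"dy":-3,"dz":0,"twist":0},{"claw":0.4,"dx":-8,"dy":-3,"dz":40,"twist":0},{"claw":0.4,"dx":-8,"dy":-3,"dz":85,"twist":0},{"claw":0.4,"dx":-8,"dy":-3,"dz":130,"twist":0},{"claw":0.4,"dx":-8,"dy":30,"dz":175,"twist":0.1},{"claw":0.4,"dx":-8,"dy":75,"dz":200,"twist":0.2},{"claw":0.4,"dx":-8,"dy":120,"dz":220,"twist":0.3},{"claw":0.4,"dx":-8,"dy":160,"dz":240,"twist":0.4}]'
python3 -m pendant '[{"claw":0.4,"dx":0,"dy":45,"dz":0,"twist":0},{"claw":0.4,"dx":0,"dy":90,"dz":0,"twist":0},{"claw":0.4,"dx":0,"dy":90,"dz":0,"twist":0},{"claw":0.4,"dx":0,"dy":90,"dz":0,"twist":0}]'
python3 - <<'E'
from h import *
s,im,d=snap('wrist'); blobs(s,im,'wrist')
s,t,d=snap('top'); blobs(s,t,'top'); print(s['contact_force'],s['qd'].round(3))
c=cv2.resize(t[205:340,260:415],None,fx=3,fy=3,interpolation=cv2.INTER_CUBIC)
o=np.zeros((560,800,3),np.uint8); o[:405,:465]=c
w=im[0:280,60:380]; o[:280,470:790]=w
cv2.imwrite('pics/w7.png',o)
E
```

```text
clock: 11.05
tool_pos: [0.5402, 0.0825, 0.2684]
eef_rot: [-0.365, 0.931, -0.0, -0.0]
contact_force: [1.0, 0.5, 0.5]
opening: 0.398
finger_force: 0.0
clock: 11.45
tool_pos: [0.5402, 0.1724, 0.267]
eef_rot: [-0.365, 0.931, -0.0, -0.001]
contact_force: [0.5, -1.0, 0.1]
opening: 0.402
finger_force: 0.0
wrist disc [ 7. 40.] xy 0.6229 -0.1169 diam [0.0163 0.0226]
wrist disc [330.  30.] xy 0.4298 0.0806 diam [0.0248 0.0252]
wrist disc [90. 44.] xy 0.5761 -0.0613 diam [0.0577 0.0581]
wrist disc [245.  27.] xy 0.4769 0.0264 diam [0.042  0.0426]
top disc [318. 294.] xy 0.4772 0.0131 diam [0.0227 0.0431]
top disc [356. 249.] xy 0.5762 -0.0676 diam [0.0565 0.058 ]
top disc [384. 226.] xy 0.6266 -0.1297 diam [0.0242 0.0247]
[ 0.95857699  0.00829629 -0.87413531] [ 0.029 -0.001  0.018 -0.    -0.001  0.002 -0.001]
```

View pics/w7.png

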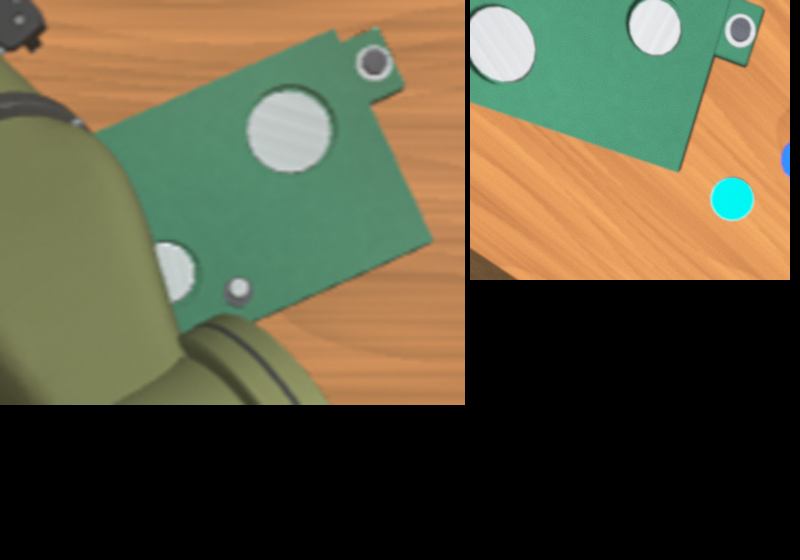

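Both discs appear to sit inside their recess rims, wide at (290,130) and narrow at (175,272). I've used up my picture views, so I'll check height and centring numerically from depth with the camera nearer.

```bash
python3 -m pendant '[{"claw":0.4,"dx":10,"dy":-45,"dz":0,"twist":0},{"claw":0.4,"dx":20,"dy":-80,"dz":0,"twist":0},{"claw":0.4,"dx":20,"dy":-80,"dz":0,"twist":0},{"claw":0.4,"dx":20,"dy":-80,"dz":0,"twist":0},{"claw":0.4,"dx":20,"dy":-80,"dz":0,"twist":0}]'
cat > v.py <<'E'
from h import *
s,im,d=snap('wrist')
K=np.array(info('wrist')['K']); T=np.eye(4); T[:3,:3]=R.from_quat(s['eef_rot']).as_matrix(); T[:3,3]=s['tool_pos']; T=T@np.array(info('wrist')['T_tool_cam'])
v,u=np.mgrid[:480,:640]; P=(np.stack([u,v,u*0+1],-1)@np.linalg.inv(K).T*d[...,None])@T[:3,:3].T+T[:3,3]
hsv=cv2.cvtColor(im,cv2.COLOR_BGR2HSV); disc=(hsv[...,1]<40)&(hsv[...,2]>140)&(d>0); green=(hsv[...,0]>60)&(hsv[...,0]<90)&(hsv[...,1]>80)&(d>0)
for nm,c,rr,R0 in [('wide',(.580,-.0667),.022,.03),('narrow',(.4755,.0232),.015,.022)]:
    q=np.hypot(P[...,0]-c[0],P[...,1]-c[1]); a=P[disc&(q<rr)]; g=P[green&(q>R0+.008)&(q<R0+.03)]
    A=np.c_[a[:,:2]-c,np.ones(len(a))]; k=np.linalg.lstsq(A,a[:,2],rcond=None)[0]
    G=np.c_[g[:,:2]-c,np.ones(len(g))]; kg=np.linalg.lstsq(G,g[:,2],rcond=None)[0]
    print(nm,len(a),len(g),'disc',k.round(4),'cover',kg.round(4),'median dz mm',round(1e3*(k[2]-kg[2]),2))
    cs,_=cv2.findContours((disc&(q<.05)).astype(np.uint8),0,1); cc=max(cs,key=cv2.contourArea)[:,0].astype(float)
    e,w,_=cv2.fitEllipse(np.array([wray(s,p,.025)[:2]*1e4 for p in cc],np.float32)); print('  at z=.025 centre',np.divide(e,1e4).round(4),'diam',np.divide(w,1e4).round(4))
E
python3 v.py
```

```text
clock: 12.05
tool_pos: [0.5607, 0.092, 0.2674]
eef_rot: [-0.364, 0.932, 0.0, -0.0]
contact_force: [-0.0, 0.3, 0.3]
opening: 0.399
finger_force: 0.0
wide 1989 8652 disc [0.0001 0.0006 0.025 ] cover [-0.0009  0.0008  0.025 ] median dz mm -0.01
  at z=.025 centre [ 0.5785 -0.0654] diam [0.0588 0.0596]
narrow 959 7502 disc [ 0.001  -0.0014  0.0252] cover [-0.0006  0.0016  0.0252] median dz mm 0.0
  at z=.025 centre [0.4765 0.0245] diam [0.0429 0.043 ]
```

Both discs are flush with the cover top (height difference about 0 mm) and level. The gripper is well clear, so I hand the job in.

```bash
python3 -c "
from plant import r
print(r.finish_job())"
```

```text
the job is handed in; nothing more can be done
None
```

Both discs were pushed into their own recesses and measured flush and level with the cover top, the arm finished clear of everything, and the job was handed in at about 12 s on the clock; no verdict came back.

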